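# Vent the clamp-lid pressure pot and slacken its handwheel

## Robot

A 6-joint arm with a two-finger parallel gripper is mounted at the origin on the work surface. World frame = base frame: x ahead of the robot, y to its left, z up, the work surface at z = 0. Lengths are in m, angles in rad, forces in N, time in s.
With the tool pointing down it reaches from about 0.375 to 0.825 m from the base axis. Payload 5.5 kg.
Tool frame: the origin (TCP) lies between the finger pads; the fingertips stand env.tcp_to_tips ahead of it and the grasp point (between the pads) lies 11 mm behind it (env.tcp_to_tips is the distance from the TCP to the fingertips, in m); z points along the fingers, y is the line along which they close (so a half turn about z gives the same grasp; the last joint's range is limited). The gripper opens to 85 mm and grips with 20 to 120 N. Pads are 22 mm wide; open, the fingers measure 114 mm over their backs; the gripper's body (76 mm by 85 mm) begins 54 mm behind the grasp point. The pads swing forward as they close: fully open they stand 13 mm farther back than shut.
Start: joints at [-1.204, 0.314, -0.047, 1.21, 0, 1.571], TCP at [0.215, -0.56, 0.239] pointing down, gripper open.
Joint ranges: [-2.67, 2.67], [-0.69, 1.73], [-1.03, 1.25], [-2.08, 2.16], [-1.42, 1.45], [-3.14, 3.14]. Speed limits (rad/s): [2.39, 2.39, 3.01, 3.14, 3.14, 3.14].

## Interface

Orientations are given as a unit quaternion [x, y, z, w].
In Python, from workcell import env gives the robot as it stands.
- The arm moves only by the tool step_arm, never from a script. Its arguments are lists of equal length, an entry for each row: "dp": the shift along the tool's x, y, z in mm, a list of three; "twist": the turn, a rotation vector about the tool's x, y, z in rad, a list of three; "jaw": the opening, from 0 (shut) to 1 (fully open). In form: {"dp": [[x, y, z], ...], "twist": [[ax, ay, az], ...], "jaw": [jaw, ...]}. A call has 1 to 5 rows; each row is the pose to reach, as a shift and turn from the pose commanded when the call began, along the tool's axes at that moment; what a row does not reach only later rows make up. A row lasts 1/12 s, in which the tool goes at most 41.7 mm and 7.16 degrees, less where a joint would pass 70% of its speed; a pose out of reach is approached as far as the arm can. A call with a gripper value outside its range is refused whole. The fingers move at their own pace and stop on an object; "force" is the grip in N (left out, the last holds). Time passes only in rows, so rows that repeat a pose let the fingers close. It gives the time, the measured TCP pose, the force, the opening and the grip force at its end, in the units of the state.
- env.get_state(): the state, without advancing time (a new reading comes with each control period).
- env.camera(name): name is "side" or "top" or "wrist"; returns a dict with "color" (400x640x3 uint8, red, green, blue), "camera_matrix" (3x3 intrinsics, pixels), "rvec" (rotation vector, rad) and "tvec" (3), from world to camera coordinates, as OpenCV has them. Camera axes: x right, y down, z forward; pixel columns grow to the right and rows downward; lengths in m; the calibration is good to about 2 mm. A picture is of the moment at which its call begins. There is no depth.
- env.close_job(): hands the job in; it is judged then, once.
Trained networks look in the newest picture that a camera, given by its name, has taken for a name from the list of things; names that differ only in an ending like _2 or _b are one class to them, and where a whole thing is asked for, a point or a joint stands for the part that bears it (a point fixed in the world has none). Each returns a list of dicts, best first, with "confidence" (0 to 1); they miss things now and then, are a little off and sometimes report something else, mostly with a low value. They report only what shows in the picture. A call takes as long as a camera call.
- env.look_for(target, camera): "at" ([column, row] in pixels, amid what is visible of it).
- env.silhouettes(target, camera): "region" (400x640 bool, what is visible of it) and "at" ([column, row] in pixels, amid what is visible of it).
The state is a dict: "time": time; "joints": joint angles; "joint_velocities": joint speeds; "tau": joint torques, N m; "tcp_pos": TCP position; "orientation": TCP orientation; "wrist_force": force on the tool from outside, world axes, zero at the start; "wrist_torque": the same for the moment, N m; "gripper_width": opening from 0.0 (shut) to 1.0 (fully open); "grip_force": force on a finger pad.
Only numpy, scipy, OpenCV 4.12 (cv2) and the standard library are available. Lean on these libraries where they do the work, as an engineer would, in place of code of your own. Each camera call takes 0.05 s, during which the arm holds its last target. There are 200 camera calls.

## Task

The steel pressure pot is done: with one fingertip push the small red steam lever on its lid round, anticlockwise seen from above, until it lies in line over its brass spout, and only then push on the arms of the black three-armed handwheel to slacken the lid clamp by about half a turn anticlockwise. Push gently and never grip, pinch or lift anything; the pot must not be shoved about, and everything else on the board stays where it is.

Things in the scene. Friction and masses are not known exactly. Their poses are not given: they have to be found in the camera images.
- cooker: Steel pressure pot with a clamped lid, loose but firm (4 to 5 kg) on the wooden board, whose top is 20 mm above the table. Origin: centre of its underside; z runs up the handwheel's axis. Radius 110 mm, lid top 153 mm up. Black loop handles reach out 148 mm along its own +x and -x, top 96 mm up. A few newtons sideways at wheel or lever do not move it.
- handwheel (a joint): Turn of the handwheel on the clamp screw (rad) about the pot's upright axis, growing anticlockwise seen from above, which slackens. Starts between 0 and 0.9; half a turn adds 3.14. At 0 it meets its stop (screw fully down). Steady friction about 0.12 N m (3 N at 40 mm radius), no spring: stays where left.
- wheel_hub (a point): Centre of the handwheel on its axis, at its arms' mid-height, 207.5 mm above the pot's underside. Hub radius 20 mm, top 15 mm above this point. No rim: three straight level round black arms, 15 mm thick, 120 degrees apart, with 20 mm balls at their ends (reach 66 mm). Free height under the arms: 25 mm to the yoke bar, 16 mm to its boss.
- wheel_arm (a point): Centre of the ball end of one of the three handwheel arms, 56 mm from the axis; the other two arms are 120 and 240 degrees round from it.
- vent_lever (a joint): Angle of the red steam lever (rad), growing anticlockwise seen from above. 0 = shut: square to the spout, pointing outward from the pot's middle (starts between 0 and 0.25). 1.57 = open: in line over the spout. Stops at -0.05 and 1.75. Steady friction about 0.06 N m (1.7 N at 36 mm radius), no spring.
- vent_pivot (a point): On the upright axis of the steam lever, at the lever's mid-height, 180 mm above the pot's underside and 78 mm from the pot's axis along the pot's own -x. The brass spout runs 42 mm from here along the pot's own -y, its top 10 mm below this point; the lid is 33 mm below.
- vent_tip (a point): On the middle line of the red steam lever near its free end, 50 mm from the pivot (it ends at 53 mm). Lever level, 11 mm wide, 8 mm high; the brass cap on its pivot has radius 10.5 mm and rises 6 mm above this point.
- yoke (a point): Middle of the top of the dark steel yoke bar over the lid, on the pot's axis, 175 mm above its underside. The bar, 28 mm wide, spans along the pot's own y to legs ending 137 mm either side; its round boss (radius 18 mm) rises 9 mm above this point.
- plate: Cream ceramic plate, 200 mm across, 22 mm high, origin under its centre. Leave alone.
- spoon: Bamboo spoon, 280 mm long, lying on the board along its own x, origin at its middle on the underside. Leave alone.
- tumbler: Pink plastic tumbler, 76 mm across, 115 mm high, origin under its centre. Leave alone.
- spice_jar: Closed spice jar with a steel cap, 56 mm across, 95 mm high, origin under its centre. Leave alone.
- steel_cup: Steel cup, 76 mm across, 75 mm high, origin under its centre. Leave alone.
- bowl: Small blue ceramic bowl, 84 mm across, 40 mm high, origin under its centre. Leave alone.

How it is judged:
On the way, in this order (a step that is already met when the one before it is completed fails the run):
1. the steam lever is turned in line over its spout (more than about 75 degrees from shut) (value of joint vent_lever above 1.3 rad), for 0.2 s.
2. the handwheel is slackened by about half a turn (within 40 degrees) (distance of wheel_arm from where it was at the start of the episode above 0.105 m), for 0.2 s.
At the end, for the whole second after the job is handed in: The steam lever is open (more than 1.3 rad), the handwheel stands half a turn, within about 40 degrees, anticlockwise from where it began and is still, the pot is upright within 12 mm of its place, and the other things are within 20 mm of theirs (value of joint vent_lever above 1.3 rad and distance of wheel_arm from where it was at the start of the episode above 0.105 m and velocity of joint handwheel between -0.05 and 0.05 rad/s and linear speed of cooker below 0.01 m/s and distance of cooker from where it was at the start of the episode below 0.012 m and angle between cooker's own z axis and vertical below 0.05 rad and distance of each of plate, spoon, tumbler, spice_jar, steel_cup, bowl from where it was at the start of the episode below 0.02 m); the robot touches nothing.
It fails at once if the handwheel is turned (more than about 25 degrees) while the steam lever is still shut (value of joint vent_lever below 1.2 rad and distance of wheel_arm from where it was at the start of the episode above 0.025 m).
It fails at once if the pot is shoved 20 mm or lifted (distance of cooker from where it was at the start of the episode above 0.02 m).
It fails at once if the pot, its lever or its wheel is gripped or pushed hard (over 18 N) (contact force between the fingers and cooker above 18 N).
It fails at once if another thing on the board is moved 20 mm, knocked or lifted (distance of any of plate, spoon, tumbler, spice_jar, steel_cup, bowl from where it was at the start of the episode above 0.02 m).
It also fails if it takes over 54 s, if anything falls off the work surface, if the arm or the gripper's body presses on something with over 40 N, if the wrist force passes 120 N, or if a joint passes its speed limit or range.

## Working session

There is one attempt and no reset: what is moved stays moved. The work goes in short steps, Python scripts to look and compute and a tool call to move; the robot and the scene stay as the last step left them, time stands still between calls to the robot, and variables do not carry over. Pictures are saved under pics/ and viewed, at most 12 in all, crops included, and the job is handed in when it is done.

Besides the shell and the picture viewer there is one more tool, called after ">>>" in YAML: its name, and indented under it one key for each argument. step_arm: Moves the arm, as the interface text tells. Its arguments: {"type":"object","properties":{"dp":{"type":"array"},"twist":{"type":"array"},"jaw":{"type":"array"},"force":{"type":"number"}},"required":["dp","twist","jaw"]}

```bash
ls; mkdir -p pics; cat > h.py <<'E'
import numpy as np, cv2, json
from workcell import env
def proj(c,P):
    return cv2.projectPoints(np.float64(P).reshape(-1,3),np.float64(c["rvec"]),np.float64(c["tvec"]),np.float64(c["camera_matrix"]),None)[0].reshape(-1,2)
def onplane(c,uv,z):
    R=cv2.Rodrigues(np.float64(c["rvec"]))[0]; t=np.float64(c["tvec"]).ravel()
    d=R.T@np.linalg.inv(c["camera_matrix"])@np.array([uv[0],uv[1],1.]); o=-R.T@t
    return o+d*(z-o[2])/d[2]
E
python3 - <<'E'
from h import *
print(env.tcp_to_tips, env.get_state())
C={}
for n in ["top","side"]:
    c=env.camera(n); C[n]=c
    cv2.imwrite(f"pics/{n}0.png",c["color"][:,:,::-1])
    R=cv2.Rodrigues(np.float64(c["rvec"]))[0]; print(n,-R.T@np.float64(c["tvec"]).ravel())
    for t,z in [("cooker",.1),("wheel_hub",.2275),("wheel_arm",.2275),("vent_pivot",.2),("vent_tip",.2),("yoke",.195),("tumbler",.07),("spice_jar",.06),("steel_cup",.06),("bowl",.04),("plate",.03),("spoon",.025)]:
        for r in env.look_for(t,n)[:3]: print(t,np.round(r["at"],1),round(r["confidence"],2),np.round(onplane(c,r["at"],z),3))
E
```

```text
pics
0.008 {'time': 0.0, 'joints': array([-1.20401912e+00,  3.14235728e-01, -4.80790671e-02,  1.21019909e+00,
        6.49057727e-06,  1.57080075e+00]), 'joint_velocities': array([ 0.0011689 , -0.00015263,  0.00015507,  0.00026196, -0.00093083,
        0.00070512]), 'tau': array([ 2.74206568e-04, -5.39589572e+01,  3.39753485e+01,  1.89118175e-02,
       -9.64402761e-05, -4.00315216e-06]), 'tcp_pos': array([ 0.21496434, -0.55956373,  0.23842874]), 'orientation': array([ 9.83231426e-01,  1.82360152e-01, -1.53420255e-04, -8.44971328e-04]), 'wrist_force': array([ 0.03959719, -1.16033505,  0.70526582]), 'wrist_torque': array([ 0.02434357, -0.00107389, -0.00855826]), 'grip_force': 0.0, 'gripper_width': 1.003573534846708}
top [0.46116534 0.05144331 1.6122001 ]
cooker [308.4 197. ] 0.65 [0.564 0.098 0.1  ]
wheel_hub [310.4 195.2] 0.63 [0.561 0.088 0.228]
wheel_arm [306.4 193.3] 0.65 [0.567 0.101 0.228]
vent_pivot [306.1 193.5] 0.6 [0.569 0.103 0.2  ]
vent_tip [335.  184.8] 0.55 [0.597 0.007 0.2  ]
yoke [311.  195.3] 0.65 [0.563 0.087 0.195]
tumbler [225.6 240.8] 0.96 [0.411 0.394 0.07 ]
spic
[... 424 characters left out ...]
 [324.1 226. ] 0.94 [0.578 0.081 0.1  ]
cooker [246.6 232.2] 0.46 [0.767 0.159 0.1  ]
wheel_hub [328.7 189.5] 0.71 [0.56  0.104 0.228]
wheel_arm [328.4 182.9] 0.6 [0.569 0.072 0.228]
vent_pivot [326.2 223.3] 0.79 [0.54  0.211 0.2  ]
vent_tip [325.  175.9] 0.58 [ 0.599 -0.011  0.2  ]
yoke [329.2 223.7] 0.63 [0.534 0.203 0.195]
yoke [331.2 185.6] 0.43 [0.572 0.028 0.195]
yoke [269.1 352.9] 0.15 [0.538 0.601 0.195]
tumbler [360.5 320. ] 0.85 [0.424 0.365 0.07 ]
spice_jar [411.9 177. ] 0.57 [ 0.384 -0.325  0.06 ]
steel_cup [266.4 309.5] 0.86 [0.635 0.375 0.06 ]
bowl [247.4 231.7] 0.72 [0.803 0.078 0.04 ]
plate [325.1 167.8] 0.97 [ 0.692 -0.372  0.03 ]
spoon [272.5 351.7] 0.82 [0.593 0.457 0.025]
```

```bash
python3 - <<'E'
import cv2
a=cv2.imread("pics/top0.png")[130:260,240:400]; b=cv2.imread("pics/side0.png")[130:260,240:400]
a=cv2.resize(a,None,fx=5,fy=5,interpolation=cv2.INTER_CUBIC)[:600,:800]
# side-by-side stacked smaller
b=cv2.resize(b,None,fx=4.6,fy=4.6,interpolation=cv2.INTER_CUBIC)
cv2.imwrite("pics/topc.png",a[:600]);cv2.imwrite("pics/sidec.png",b[:600])
E
```

```text
(no output)
```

View pics/topc.png

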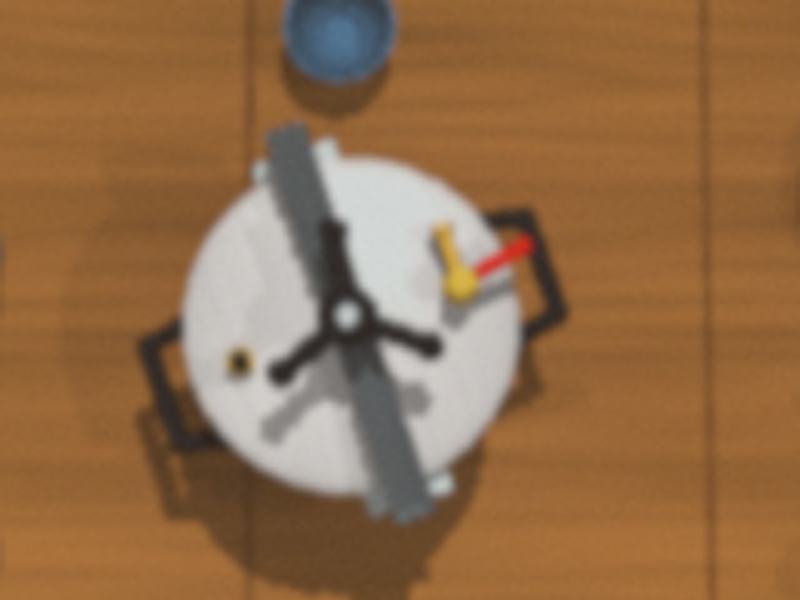

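View pics/sidec.png

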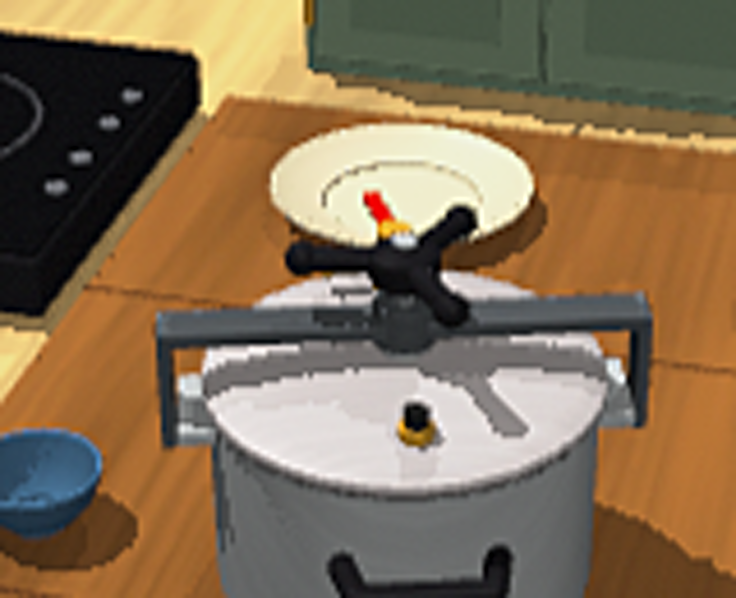

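View pics/top0.png

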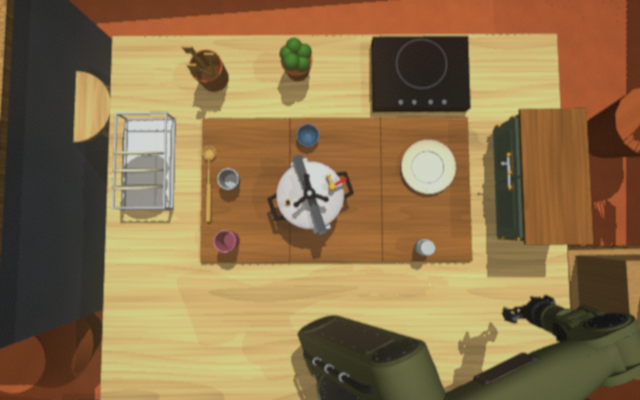

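The top crop (×5, offset 240,130) shows the hub at about (347,317) and the arm balls at (335,230), (430,347) and (280,374). The lever pivot is at (460,283), its red tip at (527,243), and the spout points up. The side crop shows the same three balls and the lever tip at (372,200). The lever points about -y and has to swing toward world +x. Next I'll fit the pose.

```bash
cat > fit.py <<'E'
from h import *
from scipy.optimize import least_squares
def model(p):
    x,y,a,w,l=p; R=np.array([[np.cos(a),-np.sin(a)],[np.sin(a),np.cos(a)]])
    W=lambda q:np.r_[R@np.array(q[:2])+[x,y],q[2]+.02]
    u=lambda t,r:np.array([r*np.cos(t),r*np.sin(t)])
    d={"hub":W([0,0,.2225])}
    for i in range(3): d[f"b{i}"]=W([*u(w+i*2*np.pi/3,.056),.2075])
    d["piv"]=W([-.078,0,.186]); d["tip"]=W([*(np.array([-.078,0])+u(np.pi+l,.0515)),.182])
    d["y+"]=W([0,.137,.175]); d["y-"]=W([0,-.137,.175])
    return d
if __name__=="__main__":
    T={"hub":(347,317),"b0":(335,230),"b1":(280,374),"b2":(430,347),"piv":(460,283),"tip":(530,242),"y-":(287,126),"y+":(405,519)}
    S={"hub":(403,240),"b0":(300,258),"b1":(452,310),"b2":(460,220),"tip":(372,197)}
    ob=[("top",k,np.array(v)/5+[240,130]) for k,v in T.items()]+[("side",k,np.array(v)/4.6+[240,130]) for k,v in S.items()]
    C={n:env.camera(n) for n in ["top","side"]}
    f=lambda p:np.concatenate([proj(C[c],model(p)[k])[0]-v for c,k,v in ob])
    r=least_squares(f,[.565,.09,1.87,-1.87,.1],loss="soft_l1")
    print(np.round(r.x,4)); 
    for o,e in zip(ob,f(r.x).reshape(-1,2)): print(o[0],o[1],np.round(e,2))
    np.save("fit.npy",r.x)
    for k,v in model(r.x).items(): print(k,np.round(v,4))
E
python3 fit.py
```

```text
[ 0.5664  0.0913  1.8644 -1.691   0.2582]
top hub [-0.24 -0.2 ]
top b0 [-0.73  0.56]
top b1 [-0.01 -0.04]
top b2 [-0.35  0.02]
top piv [0.25 0.47]
top tip [-0.51  0.55]
top y- [ 0.15 -0.2 ]
top y+ [0.79 0.37]
side hub [-0.   -0.62]
side b0 [ 0.11 -0.18]
side b1 [-0.6  -0.19]
side b2 [-0.22  0.09]
side tip [-0.25 -0.97]
hub [0.5664 0.0913 0.2425]
b0 [0.6216 0.1009 0.2275]
b1 [0.5305 0.1342 0.2275]
b2 [0.5472 0.0387 0.2275]
piv [0.589  0.0166 0.206 ]
tip [ 0.616  -0.0272  0.202 ]
y+ [0.4353 0.0516 0.195 ]
y- [0.6976 0.1309 0.195 ]
```

>>> step_arm:
  dp:
    - [33, -22, 0]
    - [66, -44, 0]
    - [100, -67, 0]
    - [133, -89, 0]
    - [166, -111, 0]
  twist:
    - [0, 0, 0]
    - [0, 0, 0]
    - [0, 0, 0]
    - [0, 0, 0]
    - [0, 0, 0]
  jaw: [0, 0, 0, 0, 0]

```text
time: 1.82
tcp_pos: [0.3309, -0.3954, 0.2394]
orientation: [0.983, 0.182, 0.0, 0.0]
wrist_force: [1.1, -0.6, -0.5]
gripper_width: 0.299
grip_force: 0.0
```

>>> step_arm:
  dp:
    - [33, -22, 0]
    - [66, -44, 0]
    - [100, -67, 0]
    - [133, -89, 0]
    - [166, -111, 0]
  twist:
    - [0, 0, 0]
    - [0, 0, 0]
    - [0, 0, 0]
    - [0, 0, 0]
    - [0, 0, 0]
  jaw: [0, 0, 0, 0, 0]

```text
time: 2.23
tcp_pos: [0.4463, -0.232, 0.2396]
orientation: [0.983, 0.182, 0.0, 0.0]
wrist_force: [1.2, -0.8, -0.2]
gripper_width: -0.0
grip_force: 0.0
```

>>> step_arm:
  dp:
    - [33, -22, 0]
    - [66, -44, 0]
    - [90, -60, 0]
    - [110, -73, 0]
    - [120, -80, 0]
  twist:
    - [0, 0, 0]
    - [0, 0, 0]
    - [0, 0, 0]
    - [0, 0, 0]
    - [0, 0, 0]
  jaw: [0, 0, 0, 0, 0]

```text
time: 2.65
tcp_pos: [0.5303, -0.1136, 0.2393]
orientation: [0.983, 0.184, 0.0, -0.0]
wrist_force: [0.3, 0.1, 0.2]
gripper_width: 0.0
grip_force: 0.0
```

```bash
cat > plan.py <<'E'
from h import *
from scipy.spatial.transform import Rotation as Ro
def pose():
    s=env.get_state(); R=Ro.from_quat(s["orientation"]).as_matrix(); return np.array(s["tcp_pos"]),np.arctan2(R[1,0],R[0,0])
def rows(start,targets):
    """start=(p,yaw); targets=list of (p,yaw) in groups of 5, each relative to the group's start"""
    p0,y0=start
    for g in range(0,len(targets),5):
        G=targets[g:g+5]; D=[];T=[]
        for p,y in G:
            d=p-p0; c,s=np.cos(y0),np.sin(y0)
            D.append([int(round(v*1000)) for v in (c*d[0]+s*d[1], s*d[0]-c*d[1], -d[2])])
            T.append([0,0,round(-float((y-y0+np.pi)%(2*np.pi)-np.pi),2)])
        print("dp",D,"tw",T)
        d=np.array(D[-1])/1000; p0=p0+[c*d[0]+s*d[1], s*d[0]-c*d[1], -d[2]]; y0=y0-T[-1][2]
    return p0,y0
E
python3 - <<'E'
from plan import *; from fit import model
print(pose()); P=np.load("fit.npy"); m=model(P)
c=env.camera("wrist"); im=c["color"][:,:,::-1].copy()
for k,v in m.items():
    q=proj(c,v)[0]; print(k,np.round(q))
    if 0<q[0]<640 and 0<q[1]<400: cv2.circle(im,tuple(int(t) for t in q),3,(255,0,255),1)
p,_=pose(); q=proj(c,p-[0,0,.008])[0]; print("tip",q); cv2.circle(im,tuple(int(t) for t in q),3,(0,255,0),1)
cv2.imwrite("pics/w1.png",im)
E
```

```text
(array([ 0.53034638, -0.11363622,  0.23928439]), np.float64(0.36961741570377765))
hub [-192.  -11.]
b0 [-163. -175.]
b1 [-251.   52.]
b2 [ -5. 100.]
piv [99. 30.]
tip [210.  10.]
y+ [  1. 275.]
y- [-130. -381.]
tip [316.22077188 255.92596365]
```

View pics/w1.png

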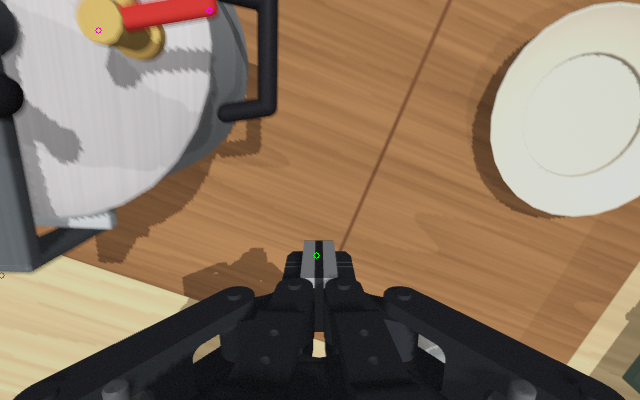

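The wrist view shows the lever from its brass cap at about (100,20) to its end at (214,8), roughly 4 mm beyond the fitted pivot. The closed tips are at (318,256). I'll go to the approach point and refit from there.

```bash
python3 - <<'E'
from plan import *
p,y=pose(); t=(np.array([.575,-.042,.2393]),np.radians(31))
a=lambda f:(p+(t[0]-p)*f,y+(t[1]-y)*f)
rows((p,y),[a(.3),a(.6),a(.85),a(1),a(1)])
E
```

```text
dp [[20, -15, 0], [40, -30, 0], [57, -43, 0], [67, -50, 0], [67, -50, 0]] tw [[0, 0, -0.05], [0, 0, -0.1], [0, 0, -0.15], [0, 0, -0.17], [0, 0, -0.17]]
```

>>> step_arm:
  dp:
    - [20, -15, 0]
    - [40, -30, 0]
    - [57, -43, 0]
    - [67, -50, 0]
    - [67, -50, 0]
  twist:
    - [0, 0, -0.05]
    - [0, 0, -0.1]
    - [0, 0, -0.15]
    - [0, 0, -0.17]
    - [0, 0, -0.17]
  jaw: [0, 0, 0, 0, 0]

```text
time: 3.12
tcp_pos: [0.5742, -0.0445, 0.2391]
orientation: [0.964, 0.266, 0.0, -0.0]
wrist_force: [-1.8, -0.7, 1.0]
gripper_width: -0.003
grip_force: 0.0
```

```bash
python3 - <<'E'
from plan import *; from fit import model
print(pose()); P=np.load("fit.npy"); m=model(P)
c=env.camera("wrist"); im=c["color"][:,:,::-1].copy()
for k,v in m.items():
    q=proj(c,v)[0]; print(k,np.round(q))
    if 0<q[0]<640 and 0<q[1]<400: cv2.circle(im,tuple(int(t) for t in q),3,(255,0,255),1)
cv2.imwrite("pics/w2.png",im)
E
```

```text
(array([ 0.57417225, -0.04445231,  0.23913649]), np.float64(0.5384803506931629))
hub [  4. 120.]
b0 [ 56. -20.]
b1 [-87. 140.]
b2 [133. 215.]
piv [228. 155.]
tip [330. 153.]
y+ [ 73. 334.]
y- [ 106. -215.]
```

View pics/w2.png

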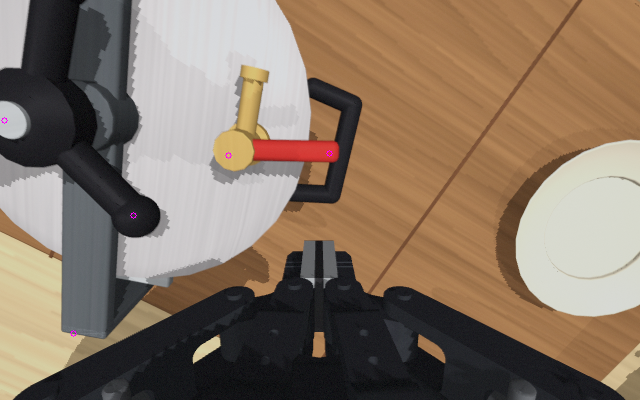

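Wrist view: cap centre (234,149), lever end (339,151), ball (139,215), hub cap (10,120) and yoke end (72,334). Everything sits a few px right of prediction, so I'll refit with the wrist points added.

```bash
cat > fit2.py <<'E'
from fit import *
from plan import *
T={"hub":(347,317),"b0":(335,230),"b1":(280,374),"b2":(430,347),"piv":(460,283),"tip":(530,242),"y-":(287,126),"y+":(405,519)}
S={"hub":(403,240),"b0":(300,258),"b1":(452,310),"b2":(460,220),"tip":(372,197)}
Wr={"hub":(10,120),"b2":(139,215),"piv":(234,149),"tip":(337,151)}
ob=[("top",k,np.array(v)/5+[240,130],1) for k,v in T.items()]+[("side",k,np.array(v)/4.6+[240,130],1) for k,v in S.items()]+[("wrist",k,np.array(v),.25) for k,v in Wr.items()]
C={n:env.camera(n) for n in ["top","side","wrist"]}
f=lambda p:np.concatenate([(proj(C[c],model(p)[k])[0]-v)*w for c,k,v,w in ob])
r=least_squares(f,np.load("fit.npy"),loss="soft_l1"); P=r.x
print(np.round(P,4))
for o,e in zip(ob,f(P).reshape(-1,2)): print(o[0],o[1],np.round(e,2),end="; ")
np.save("fit2.npy",P); m=model(P)
for k,v in m.items(): print(k,np.round(v,4))
start=pose(); print(start)
E
cat > lever.py <<'E'
from plan import *
P=np.load("fit2.npy"); from fit import model
piv=model(P)["piv"][:2]
def lev(l,back=0,z=.2035,r=.040):
    f=P[2]+np.pi+l; return np.r_[piv+r*np.array([np.cos(f),np.sin(f)])-(.0165+back)*np.array([-np.sin(f),np.cos(f)]),z],f+np.pi/2
E
python3 fit2.py; python3 - <<'E'
from lever import *
s=pose(); l0=P[4]
a=lev(l0,.018,.225);b=lev(l0,.018); c=lev(l0,.010); d=lev(l0,.005)
s=rows(s,[a,b,b,c,d])
print(s,d)
E
```

```text
[ 0.5667  0.0889  1.8813 -1.7054  0.2198]
top hub [ 0.51 -0.3 ]; top b0 [-0.04  0.48]; top b1 [ 0.75 -0.11]; top b2 [ 0.4  -0.11]; top piv [ 0.85 -0.  ]; top tip [0.26 0.36]; top y- [ 0.2  -0.08]; top y+ [2.19 0.06]; side hub [ 0.11 -1.08]; side b0 [ 0.25 -0.62]; side b1 [-0.44 -0.7 ]; side b2 [-0.17 -0.36]; side tip [-0.23 -1.42]; wrist hub [-0.97 -0.46]; wrist b2 [-0.82 -0.52]; wrist piv [-0.8   0.44]; wrist tip [-1.07 -0.2 ]; hub [0.5667 0.0889 0.2425]
b0 [0.6219 0.0987 0.2275]
b1 [0.5307 0.1318 0.2275]
b2 [0.5476 0.0363 0.2275]
piv [0.5905 0.0146 0.206 ]
tip [ 0.6166 -0.0298  0.202 ]
y+ [0.4363 0.0471 0.195 ]
y- [0.6972 0.1308 0.195 ]
(array([ 0.57276996, -0.04650254,  0.23928726]), np.float64(0.535013746759034))
dp [[12, -4, 14], [12, -4, 36], [12, -4, 36], [20, -4, 36], [25, -4, 36]] tw [[0, 0, 0.0], [0, 0, 0.0], [0, 0, 0.0], [0, 0, 0.0], [0, 0, 0.0]]
(array([ 0.59223708, -0.03031517,  0.20328726]), np.float64(0.535013746759034)) (array([ 0.59222815, -0.03073195,  0.2035    ]), np.float64(6.813476146556809))
```

>>> step_arm:
  dp:
    - [12, -4, 14]
    - [12, -4, 36]
    - [12, -4, 36]
    - [20, -4, 36]
    - [25, -4, 36]
  twist:
    - [0, 0, 0]
    - [0, 0, 0]
    - [0, 0, 0]
    - [0, 0, 0]
    - [0, 0, 0]
  jaw: [0, 0, 0, 0, 0]

```text
time: 3.73
tcp_pos: [0.5933, -0.0296, 0.2043]
orientation: [0.964, 0.265, 0.0, 0.0]
wrist_force: [-0.9, -0.7, -0.3]
gripper_width: -0.001
grip_force: 0.0
```

```bash
python3 - <<'E'
from lever import *
s=env.get_state(); print(s["time"],s["tcp_pos"],s["wrist_force"])
c=env.camera("wrist"); im=c["color"][:,:,::-1].copy()
cv2.imwrite("pics/w3.png",im[80:330,120:520])
s=pose();print(s)
ls=np.linspace(P[4],1.6,31)[1:]
e=rows(s,[lev(l) for l in ls]); print(e)
E
```

```text
3.7333 [ 0.59333411 -0.02960993  0.20425213] [-0.90315163 -0.73521482 -0.28249317]
(array([ 0.59464767, -0.02903683,  0.20462663]), np.float64(0.536235172261451))
dp [[4, 1, 1], [6, 2, 1], [8, 2, 1], [10, 3, 1], [12, 3, 1]] tw [[0, 0, -0.04], [0, 0, -0.09], [0, 0, -0.13], [0, 0, -0.18], [0, 0, -0.22]]
dp [[1, 1, 0], [3, 1, 0], [5, 2, 0], [7, 2, 0], [9, 3, 0]] tw [[0, 0, -0.05], [0, 0, -0.1], [0, 0, -0.14], [0, 0, -0.19], [0, 0, -0.23]]
dp [[2, 0, 0], [4, 1, 0], [6, 2, 0], [8, 2, 0], [10, 2, 0]] tw [[0, 0, -0.05], [0, 0, -0.1], [0, 0, -0.14], [0, 0, -0.19], [0, 0, -0.23]]
dp [[2, 1, 0], [4, 2, 0], [5, 2, 0], [7, 3, 0], [9, 3, 0]] tw [[0, 0, -0.05], [0, 0, -0.1], [0, 0, -0.14], [0, 0, -0.19], [0, 0, -0.23]]
dp [[2, 1, 0], [4, 1, 0], [6, 2, 0], [8, 2, 0], [10, 3, 0]] tw [[0, 0, -0.05], [0, 0, -0.1], [0, 0, -0.14], [0, 0, -0.19], [0, 0, -0.23]]
dp [[2, 0, 0], [4, 1, 0], [6, 2, 0], [8, 2, 0], [10, 2, 0]] tw [[0, 0, -0.05], [0, 0, -0.1], [0, 0, -0.14], [0, 0, -0.19], [0, 0, -0.23]]
(array([0.63338128, 0.01284779, 0.20362663]), np.float64(1.906235172261451))
```

View pics/w3.png

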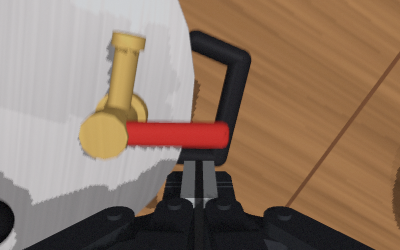

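The finger is about 4 mm behind the lever and about 40 mm out from the pivot, so I'll push.

>>> step_arm:
  dp:
    - [3, 1, 1]
    - [5, 2, 1]
    - [8, 2, 1]
    - [10, 3, 1]
    - [12, 3, 1]
  twist:
    - [0, 0, -0.04]
    - [0, 0, -0.09]
    - [0, 0, -0.13]
    - [0, 0, -0.18]
    - [0, 0, -0.22]
  jaw: [0, 0, 0, 0, 0]

```text
time: 4.2
tcp_pos: [0.6055, -0.0262, 0.2036]
orientation: [0.929, 0.37, 0.0, 0.001]
wrist_force: [0.5, -3.3, 0.8]
gripper_width: -0.002
grip_force: 0.8
```

>>> step_arm:
  dp:
    - [1, 1, 0]
    - [3, 1, 0]
    - [5, 2, 0]
    - [7, 2, 0]
    - [9, 3, 0]
  twist:
    - [0, 0, -0.05]
    - [0, 0, -0.1]
    - [0, 0, -0.14]
    - [0, 0, -0.19]
    - [0, 0, -0.23]
  jaw: [0, 0, 0, 0, 0]

```text
time: 4.62
tcp_pos: [0.6139, -0.0221, 0.2036]
orientation: [0.88, 0.474, 0.0, 0.001]
wrist_force: [-1.1, -1.0, 0.5]
gripper_width: 0.002
grip_force: 0.7
```

>>> step_arm:
  dp:
    - [2, 0, 0]
    - [4, 1, 0]
    - [6, 2, 0]
    - [8, 2, 0]
    - [10, 2, 0]
  twist:
    - [0, 0, -0.05]
    - [0, 0, -0.1]
    - [0, 0, -0.14]
    - [0, 0, -0.19]
    - [0, 0, -0.23]
  jaw: [0, 0, 0, 0, 0]

```text
time: 5.03
tcp_pos: [0.6216, -0.0151, 0.2037]
orientation: [0.82, 0.572, 0.0, 0.001]
wrist_force: [0.5, -1.8, -0.4]
gripper_width: -0.003
grip_force: 0.8
```

```bash
python3 - <<'E'
from lever import *
c=env.camera("wrist"); im=c["color"][:,:,::-1].copy()
cv2.imwrite("pics/w4.png",im[80:330,120:520])
s=pose();print(s)
for l in (.8,.9,1.0): print(l,lev(l))
l0=s[1]+2*np.pi-np.pi/2-P[2]-np.pi; print(l0)
e=rows(s,[lev(l) for l in np.linspace(l0,1.6,16)[1:]]); print(e)
E
```

```text
(array([ 0.62179812, -0.01477287,  0.2037217 ]), np.float64(1.2201606425849791))
0.8 (array([ 0.61904977, -0.01790375,  0.2035    ]), np.float64(7.393639024817388))
0.9 (array([ 0.6221572 , -0.01489529,  0.2035    ]), np.float64(7.493639024817389))
1.0 (array([ 0.62494875, -0.01159164,  0.2035    ]), np.float64(7.593639024817389))
0.9097069249471765
dp [[2, 1, 0], [4, 2, 0], [6, 2, 0], [8, 3, 0], [10, 3, 0]] tw [[0, 0, -0.05], [0, 0, -0.09], [0, 0, -0.14], [0, 0, -0.18], [0, 0, -0.23]]
dp [[2, 1, 0], [4, 2, 0], [6, 2, 0], [7, 3, 0], [9, 3, 0]] tw [[0, 0, -0.05], [0, 0, -0.09], [0, 0, -0.14], [0, 0, -0.18], [0, 0, -0.23]]
dp [[2, 1, 0], [4, 1, 0], [6, 2, 0], [8, 2, 0], [10, 3, 0]] tw [[0, 0, -0.05], [0, 0, -0.09], [0, 0, -0.14], [0, 0, -0.18], [0, 0, -0.23]]
(array([0.63400243, 0.01242944, 0.2037217 ]), np.float64(1.910160642584979))
```

View pics/w4.png

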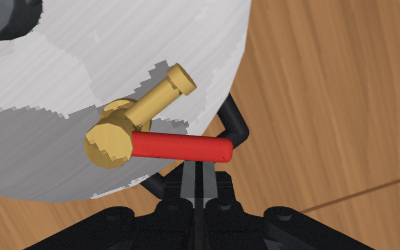

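The lever is following, with about 45° still to go, and contact is good.

>>> step_arm:
  dp:
    - [2, 1, 0]
    - [4, 2, 0]
    - [6, 2, 0]
    - [8, 3, 0]
    - [10, 3, 0]
  twist:
    - [0, 0, -0.05]
    - [0, 0, -0.09]
    - [0, 0, -0.14]
    - [0, 0, -0.18]
    - [0, 0, -0.23]
  jaw: [0, 0, 0, 0, 0]

```text
time: 5.5
tcp_pos: [0.6277, -0.0066, 0.2036]
orientation: [0.749, 0.662, 0.0, 0.001]
wrist_force: [0.4, -1.9, -0.1]
gripper_width: 0.002
grip_force: 0.8
```

>>> step_arm:
  dp:
    - [2, 1, 0]
    - [4, 2, 0]
    - [6, 2, 0]
    - [7, 3, 0]
    - [9, 3, 0]
  twist:
    - [0, 0, -0.05]
    - [0, 0, -0.09]
    - [0, 0, -0.14]
    - [0, 0, -0.18]
    - [0, 0, -0.23]
  jaw: [0, 0, 0, 0, 0]

```text
time: 5.92
tcp_pos: [0.6318, 0.002, 0.2035]
orientation: [0.668, 0.744, 0.0, 0.001]
wrist_force: [0.6, -1.3, 0.2]
gripper_width: -0.0
grip_force: 0.9
```

>>> step_arm:
  dp:
    - [2, 1, 0]
    - [4, 1, 0]
    - [6, 2, 0]
    - [8, 2, 0]
    - [10, 3, 0]
  twist:
    - [0, 0, -0.05]
    - [0, 0, -0.09]
    - [0, 0, -0.14]
    - [0, 0, -0.18]
    - [0, 0, -0.23]
  jaw: [0, 0, 0, 0, 0]

```text
time: 6.33
tcp_pos: [0.6336, 0.0124, 0.2036]
orientation: [0.579, 0.816, 0.0, 0.001]
wrist_force: [-0.9, -1.4, 0.7]
gripper_width: -0.002
grip_force: 0.7
```

```bash
python3 - <<'E'
from lever import *
c=env.camera("wrist"); im=c["color"][:,:,::-1].copy()
cv2.imwrite("pics/w5.png",im[60:330,120:520])
print(pose(),lev(1.6),env.get_state()["wrist_force"])
E
```

```text
(array([0.63358439, 0.01277096, 0.20348811]), np.float64(1.9103586922413736)) (array([0.63375593, 0.01241804, 0.2035    ]), np.float64(8.193639024817388)) [-0.48229444 -0.95286494  0.1555366 ]
```

View pics/w5.png

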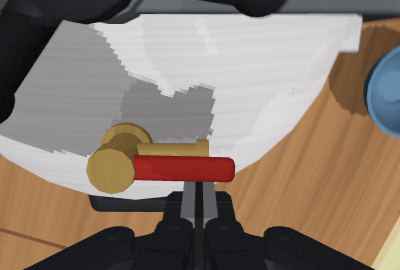

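The lever now lies over the spout, only 1–2° off line. I'll back off, rise, and plan the wheel.

>>> step_arm:
  dp:
    - [-8, 0, 0]
    - [-16, 0, 0]
    - [-16, 0, -25]
    - [-16, 0, -60]
    - [-16, 0, -72]
  twist:
    - [0, 0, 0]
    - [0, 0, 0]
    - [0, 0, 0]
    - [0, 0, 0]
    - [0, 0, 0]
  jaw: [0, 0, 0, 0, 0]

```text
time: 6.8
tcp_pos: [0.6396, -0.0034, 0.2788]
orientation: [0.58, 0.815, 0.001, 0.002]
wrist_force: [0.9, 0.1, 1.6]
gripper_width: 0.0
grip_force: 0.0
```

```bash
cat > wheel.py <<'E'
from plan import *
from fit import model
P=np.load("fit2.npy"); hub=P[:2]; A0=P[2]+P[3]+np.radians(240)-2*np.pi
def whl(t,back=0,z=.2215,r=.045):
    f=A0+t; return np.r_[hub+r*np.array([np.cos(f),np.sin(f)])-(.021+back)*np.array([-np.sin(f),np.cos(f)]),z],f+np.pi/2
E
python3 - <<'E'
from wheel import *
env.camera("top"); im=env.camera("wrist")
s=pose(); print(s,np.degrees(A0)); t=whl(0,.016,.2755); print(t)
a=lambda f:(s[0]+(t[0]-s[0])*f,s[1]+(t[1]-s[1])*f)
e=rows(s,[a(min(1,.05*i)) for i in range(1,21)]); print(e)
E
```

```text
(array([ 0.64016389, -0.00325436,  0.27803789]), np.float64(1.9046896890212186)) -109.92336624887734
(array([0.51659584, 0.05922154, 0.2755    ]), np.float64(-0.34772833912362167))
dp [[5, -5, 0], [10, -10, 0], [15, -14, 0], [20, -19, 1], [25, -24, 1]] tw [[0, 0, 0.11], [0, 0, 0.23], [0, 0, 0.34], [0, 0, 0.45], [0, 0, 0.56]]
dp [[2, -7, 0], [3, -13, 0], [5, -20, 0], [6, -27, 0], [8, -34, 0]] tw [[0, 0, 0.12], [0, 0, 0.23], [0, 0, 0.34], [0, 0, 0.45], [0, 0, 0.57]]
dp [[-2, -6, 0], [-4, -13, 1], [-6, -19, 1], [-9, -26, 1], [-11, -33, 1]] tw [[0, 0, 0.11], [0, 0, 0.22], [0, 0, 0.33], [0, 0, 0.45], [0, 0, 0.56]]
dp [[-5, -4, 0], [-10, -8, 0], [-16, -13, 0], [-21, -17, 0], [-26, -22, 1]] tw [[0, 0, 0.11], [0, 0, 0.22], [0, 0, 0.34], [0, 0, 0.45], [0, 0, 0.56]]
(array([0.51692071, 0.05976267, 0.27503789]), np.float64(-0.3453103109787815))
```

>>> step_arm:
  dp:
    - [5, -5, 0]
    - [10, -10, 0]
    - [15, -14, 0]
    - [20, -19, 1]
    - [25, -24, 1]
  twist:
    - [0, 0, 0.11]
    - [0, 0, 0.23]
    - [0, 0, 0.34]
    - [0, 0, 0.45]
    - [0, 0, 0.56]
  jaw: [0, 0, 0, 0, 0]

```text
time: 7.32
tcp_pos: [0.6065, 0.0129, 0.2719]
orientation: [0.784, 0.621, -0.001, -0.001]
wrist_force: [-0.6, 0.0, 0.3]
gripper_width: -0.0
grip_force: 0.0
```

>>> step_arm:
  dp:
    - [2, -7, 0]
    - [3, -13, 0]
    - [5, -20, 0]
    - [6, -27, 0]
    - [8, -34, 0]
  twist:
    - [0, 0, 0.12]
    - [0, 0, 0.23]
    - [0, 0, 0.34]
    - [0, 0, 0.45]
    - [0, 0, 0.57]
  jaw: [0, 0, 0, 0, 0]

```text
time: 7.73
tcp_pos: [0.5751, 0.0282, 0.2721]
orientation: [0.927, 0.375, -0.001, -0.0]
wrist_force: [-0.2, 0.9, 1.2]
gripper_width: 0.008
grip_force: 0.0
```

>>> step_arm:
  dp:
    - [-2, -6, 0]
    - [-4, -13, 1]
    - [-6, -19, 1]
    - [-9, -26, 1]
    - [-11, -33, 1]
  twist:
    - [0, 0, 0.11]
    - [0, 0, 0.22]
    - [0, 0, 0.33]
    - [0, 0, 0.45]
    - [0, 0, 0.56]
  jaw: [0, 0, 0, 0, 0]

```text
time: 8.15
tcp_pos: [0.5441, 0.0441, 0.2711]
orientation: [0.995, 0.104, -0.001, -0.0]
wrist_force: [-0.3, -0.2, 0.6]
gripper_width: 0.001
grip_force: 0.0
```

>>> step_arm:
  dp:
    - [-5, -4, 0]
    - [-10, -8, 0]
    - [-16, -13, 0]
    - [-21, -17, 0]
    - [-26, -22, 1]
  twist:
    - [0, 0, 0.11]
    - [0, 0, 0.22]
    - [0, 0, 0.34]
    - [0, 0, 0.45]
    - [0, 0, 0.56]
  jaw: [0, 0, 0, 0, 0]

```text
time: 8.57
tcp_pos: [0.5097, -0.024, 0.2708]
orientation: [0.998, -0.052, -0.002, -0.045]
wrist_force: [0.8, 0.2, 0.7]
gripper_width: 0.004
grip_force: 0.0
```

```bash
python3 - <<'E'
from wheel import *
c=env.camera("wrist"); c=env.camera("wrist"); im=c["color"][:,:,::-1].copy()
for k,v in model(P).items():
    q=proj(c,v)[0]; print(k,np.round(q))
    if 0<q[0]<640 and 0<q[1]<400: cv2.circle(im,tuple(int(t) for t in q),3,(255,0,255),1)
q=proj(c,whl(0,.016,.2135)[0])[0]; cv2.circle(im,tuple(int(t) for t in q),3,(0,255,0),1)
cv2.imwrite("pics/w6.png",im)
s=pose(); print(s)
a=whl(0,.016); rows(s,[(a[0]+[0,0,.027],a[1]),a,a,whl(0,.011),whl(0,.006)])
E
```

```text
hub [ 90. 151.]
b0 [63. 43.]
b1 [ 61. 214.]
b2 [206. 172.]
piv [242.  89.]
tip [313.  30.]
y+ [239. 311.]
y- [ 16. -85.]
(array([ 0.50897961, -0.02530943,  0.27075846]), np.float64(-0.10513216628413906))
dp [[-1, -85, 22], [-1, -85, 49], [-1, -85, 49], [4, -84, 49], [8, -82, 49]] tw [[0, 0, 0.24], [0, 0, 0.24], [0, 0, 0.24], [0, 0, 0.24], [0, 0, 0.24]]
```

View pics/w6.png

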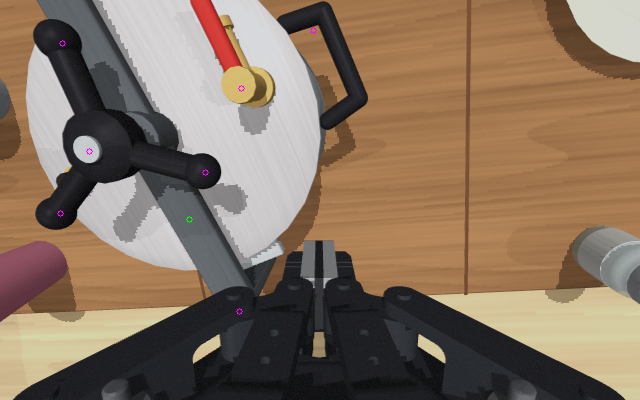

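The last move fell short and tilted the tool, so I'll check the joints.

```bash
python3 - <<'E'
from plan import *
s=env.get_state(); print(np.round(s["joints"],3),s["tcp_pos"],s["orientation"],s["wrist_force"])
print(Ro.from_quat(s["orientation"]).as_matrix().round(3))
E
```

```text
[-0.106  0.138 -0.2    1.241  0.088  3.141] [ 0.50897961 -0.02530943  0.27075846] [ 0.99762218 -0.05268123 -0.00199647 -0.0443924 ] [-0.13565092  0.40443826 -0.18664464]
[[ 0.994 -0.105  0.001]
 [-0.105 -0.991  0.089]
 [-0.009 -0.088 -0.996]]
```

Joint 6 sits at its limit (yaw ≈ j1 + π − j6), so I'll use arm b0, whose yaw runs 100→280° and is fully in range. First a small probing turn back at safe height, to see which reference the commands use.

>>> step_arm:
  dp:
    - [0, 0, -5]
    - [0, 0, -10]
    - [0, 0, -10]
    - [0, 0, -10]
    - [0, 0, -10]
  twist:
    - [0, 0, -0.1]
    - [0, 0, -0.2]
    - [0, 0, -0.3]
    - [0, 0, -0.4]
    - [0, 0, -0.5]
  jaw: [0, 0, 0, 0, 0]

```text
time: 9.08
tcp_pos: [0.5105, -0.0235, 0.2811]
orientation: [0.979, 0.201, 0.01, -0.044]
wrist_force: [0.1, 0.6, -0.1]
gripper_width: -0.0
grip_force: 0.0
```

```bash
python3 - <<'E'
from plan import *
env.camera("wrist")
s=env.get_state(); print(np.round(s["joints"],3),s["tcp_pos"],pose()[1])
print(Ro.from_quat(s["orientation"]).as_matrix().round(3))
E
```

```text
[-0.102  0.137 -0.179  1.263  0.089  2.63 ] [ 0.51046958 -0.0234555   0.28105237] 0.4077281017180733
[[ 0.917  0.398  0.002]
 [ 0.396 -0.914  0.089]
 [ 0.037 -0.081 -0.996]]
```

```bash
cat > plan.py <<'E'
from h import *
from scipy.spatial.transform import Rotation as Ro, Slerp
def rot(yaw): return Ro.from_euler("z",yaw)*Ro.from_euler("x",np.pi)
def pose():
    s=env.get_state(); return np.array(s["tcp_pos"]),Ro.from_quat(s["orientation"])
def rows(start,targets):
    p0,R0=start
    for g in range(0,len(targets),5):
        D=[];T=[]
        for p,R in targets[g:g+5]:
            if not isinstance(R,Ro): R=rot(R)
            D.append(np.round(R0.inv().apply(p-p0)*1000).astype(int).tolist())
            T.append((np.round((R0.inv()*R).as_rotvec(),2)+0.).tolist())
        print("dp",D,"tw",T)
        p0=p0+R0.apply(np.array(D[-1])/1000); R0=R0*Ro.from_rotvec(T[-1])
    return p0,R0
E
sed -i 's/np.radians(240)-2\*np.pi/0/' wheel.py
python3 - <<'E'
from wheel import *
s=pose(); t=whl(0,.016,.2755); print(np.degrees(A0),t)
S=Slerp([0,1],Ro.concatenate([s[1],rot(t[1])]))
a=lambda f:(s[0]+(t[0]-s[0])*f,S(f))
e=rows(s,[a(min(1,i/15)) for i in range(1,16)]); print(e[0],e[1].as_matrix().round(3))
E
```

```text
10.076633751122646 (array([0.61749526, 0.0603642 , 0.2755    ]), np.float64(1.7466667632695736))
dp [[9, -2, 1], [17, -4, 2], [26, -7, 3], [35, -9, 4], [44, -11, 4]] tw [[0.0, -0.01, -0.09], [-0.01, -0.01, -0.18], [-0.01, -0.02, -0.27], [-0.01, -0.02, -0.36], [-0.01, -0.03, -0.45]]
dp [[9, 2, 1], [18, 3, 2], [26, 5, 2], [35, 7, 3], [44, 9, 3]] tw [[-0.01, -0.01, -0.08], [-0.01, -0.01, -0.17], [-0.01, -0.02, -0.26], [-0.02, -0.02, -0.35], [-0.02, -0.03, -0.44]]
dp [[8, 5, 1], [15, 11, 1], [22, 16, 2], [29, 21, 2], [37, 27, 3]] tw [[0.0, 0.0, -0.09], [-0.01, -0.01, -0.18], [-0.01, -0.02, -0.27], [-0.01, -0.02, -0.36], [-0.01, -0.03, -0.45]]
[0.61781854 0.06053584 0.27508069] [[-0.179  0.984 -0.005]
 [ 0.984  0.179 -0.002]
 [-0.001 -0.005 -1.   ]]
```

>>> step_arm:
  dp:
    - [9, -2, 1]
    - [17, -4, 2]
    - [26, -7, 3]
    - [35, -9, 4]
    - [44, -11, 4]
  twist:
    - [0, -0.01, -0.09]
    - [-0.01, -0.01, -0.18]
    - [-0.01, -0.02, -0.27]
    - [-0.01, -0.02, -0.36]
    - [-0.01, -0.03, -0.45]
  jaw: [0, 0, 0, 0, 0]

```text
time: 9.55
tcp_pos: [0.5468, 0.0043, 0.2795]
orientation: [0.91, 0.413, 0.005, -0.032]
wrist_force: [-0.1, 0.0, -0.4]
gripper_width: -0.002
grip_force: 0.0
```

>>> step_arm:
  dp:
    - [9, 2, 1]
    - [18, 3, 2]
    - [26, 5, 2]
    - [35, 7, 3]
    - [44, 9, 3]
  twist:
    - [-0.01, -0.01, -0.08]
    - [-0.01, -0.01, -0.17]
    - [-0.01, -0.02, -0.26]
    - [-0.02, -0.02, -0.35]
    - [-0.02, -0.03, -0.44]
  jaw: [0, 0, 0, 0, 0]

```text
time: 9.97
tcp_pos: [0.5826, 0.0316, 0.2776]
orientation: [0.798, 0.602, 0.003, -0.015]
wrist_force: [0.3, 0.6, -0.4]
gripper_width: -0.002
grip_force: 0.0
```

>>> step_arm:
  dp:
    - [8, 5, 1]
    - [15, 11, 1]
    - [22, 16, 2]
    - [29, 21, 2]
    - [37, 27, 3]
  twist:
    - [0, 0, -0.09]
    - [-0.01, -0.01, -0.18]
    - [-0.01, -0.02, -0.27]
    - [-0.01, -0.02, -0.36]
    - [-0.01, -0.03, -0.45]
  jaw: [0, 0, 0, 0, 0]

```text
time: 10.38
tcp_pos: [0.6188, 0.0597, 0.2751]
orientation: [0.644, 0.765, -0.003, -0.001]
wrist_force: [0.0, 0.6, -0.2]
gripper_width: -0.002
grip_force: 0.0
```

```bash
python3 - <<'E'
from wheel import *
c=env.camera("wrist"); c=env.camera("wrist"); im=c["color"][:,:,::-1].copy()
for k,v in model(P).items():
    q=proj(c,v)[0]; print(k,np.round(q))
    if 0<q[0]<640 and 0<q[1]<400: cv2.circle(im,tuple(int(t) for t in q),3,(255,0,255),1)
cv2.imwrite("pics/w7.png",im)
s=pose(); print(s[0],s[1].as_matrix().round(3),env.get_state()["joints"].round(2))
a=whl(0,.016); rows(s,[(a[0]+[0,0,.027],a[1]),a,a,a,a])
E
```

```text
hub [225. 169.]
b0 [334. 164.]
b1 [172.  70.]
b2 [191. 245.]
piv [264. 271.]
tip [292. 329.]
y+ [ 42. 182.]
y- [460. 126.]
[0.6191556 0.0604694 0.274509 ] [[-0.169  0.986 -0.005]
 [ 0.986  0.169 -0.002]
 [-0.001 -0.006 -1.   ]] [ 0.1   0.35  0.08  1.31 -0.    1.5 ]
dp [[0, -2, 26], [0, -1, 53], [0, -1, 53], [0, -1, 53], [0, -1, 53]] tw [[-0.01, 0.0, -0.01], [-0.01, 0.0, -0.01], [-0.01, 0.0, -0.01], [-0.01, 0.0, -0.01], [-0.01, 0.0, -0.01]]
```

View pics/w7.png

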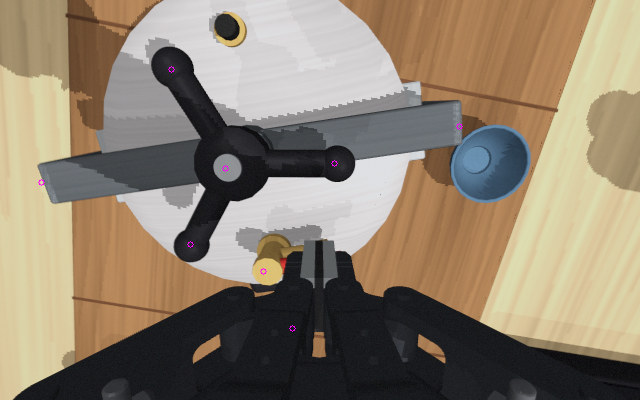

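The wheel lines up with the model: balls at (337,163), (173,69) and (191,245). The tips, at (319,258), are in the free gap behind arm b0. I'll descend.

>>> step_arm:
  dp:
    - [0, -1, 25]
    - [0, -1, 45]
    - [0, -1, 53]
    - [0, -1, 53]
    - [0, -1, 53]
  twist:
    - [-0.01, 0, -0.01]
    - [-0.01, 0, -0.01]
    - [-0.01, 0, -0.01]
    - [-0.01, 0, -0.01]
    - [-0.01, 0, -0.01]
  jaw: [0, 0, 0, 0, 0]

```text
time: 10.9
tcp_pos: [0.6169, 0.0587, 0.2227]
orientation: [0.641, 0.767, 0.001, 0.002]
wrist_force: [-0.3, 0.0, 0.9]
gripper_width: -0.004
grip_force: 0.0
```

```bash
python3 - <<'E'
from wheel import *
s=pose(); print(s[0],s[1].as_matrix().round(3),env.get_state()["wrist_force"])
L=[whl(0,b) for b in (.012,.008,.005,.002,0)]+[whl(.07*i) for i in range(1,46)]
e=rows(s,L); print(e[0],L[-1],e[1].as_matrix().round(3))
E
```

```text
[0.6168815  0.05873809 0.22271766] [[-0.177  0.984  0.004]
 [ 0.984  0.177 -0.   ]
 [-0.001  0.004 -1.   ]] [-0.26052938  0.02983801  0.87085385]
dp [[5, 1, 1], [9, 1, 1], [12, 1, 1], [15, 1, 1], [17, 1, 1]] tw [[0.0, 0.0, 0.0], [0.0, 0.0, 0.0], [0.0, 0.0, 0.0], [0.0, 0.0, 0.0], [0.0, 0.0, 0.0]]
dp [[4, 1, 0], [7, 2, 0], [10, 3, 0], [14, 4, 0], [17, 4, 0]] tw [[0.0, 0.0, -0.07], [0.0, 0.0, -0.14], [0.0, 0.0, -0.21], [0.0, 0.0, -0.28], [0.0, 0.0, -0.35]]
dp [[3, 2, 0], [7, 3, 0], [10, 4, 0], [13, 5, 0], [17, 5, 0]] tw [[0.0, 0.0, -0.07], [0.0, 0.0, -0.14], [0.0, 0.0, -0.21], [0.0, 0.0, -0.28], [0.0, 0.0, -0.35]]
dp [[3, 1, 0], [6, 2, 0], [10, 3, 0], [13, 4, 0], [16, 4, 0]] tw [[0.0, 0.0, -0.07], [0.0, 0.0, -0.14], [0.0, 0.0, -0.21], [0.0, 0.0, -0.28], [0.0, 0.0, -0.35]]
dp [[3, 2, 0], [7, 3, 0], [10, 4, 0], [14, 5, 0], [17, 5, 0]] tw [[0.0, 0.0, -0.07], [0.0, 0.0, -0.14], [0.0, 0.0, -0.21], [0.0, 0.0, -0.28], [0.0, 0.0, -0.35]]
dp [[3, 1, 0], [6, 3, 0], [10, 3, 0], [13, 4, 0], [17, 5, 0]] tw [[0.0, 0.0, -0.07], [0.0, 0.0, -0.14], [0.0, 0.0, -0.21], [0.0, 0.0, -0.28], [0.0, 0.0, -0.35]]
dp [[3, 1, 0], [6, 2, 0], [10, 3, 0], [13, 4, 0], [17, 4, 0]] tw [[0.0, 0.0, -0.07], [0.0, 0.0, -0.14], [0.0, 0.0, -0.21], [0.0, 0.0, -0.28], [0.0, 0.0, -0.35]]
dp [[3, 1, 0], [6, 2, 0], [9, 3, 0], [13, 4, 0], [16, 4, 0]] tw [[0.0, 0.0, -0.07], [0.0, 0.0, -0.14], [0.0, 0.0, -0.21], [0.0, 0.0, -0.28], [0.0, 0.0, -0.35]]
dp [[3, 2, 0], [7, 3, 0], [10, 4, 0], [13, 4, 0], [17, 5, 0]] tw [[0.0, 0.0, -0.07], [0.0, 0.0, -0.14], [0.0, 0.0, -0.21], [0.0, 0.0, -0.28], [0.0, 0.0, -0.35]]
dp [[3, 1, 0], [6, 2, 0], [10, 3, 0], [13, 4, 0], [17, 4, 0]] tw [[0.0, 0.0, -0.07], [0.0, 0.0, -0.14], [0.0, 0.0, -0.21], [0.0, 0.0, -0.28], [0.0, 0.0, -0.35]]
[0.51889839 0.10083783 0.22128283] (array([0.51862963, 0.10131882, 0.2215    ]), np.float64(4.8966667632695735)) [[ 0.186 -0.983  0.004]
 [-0.983 -0.186 -0.   ]
 [ 0.001 -0.004 -1.   ]]
```

>>> step_arm:
  dp:
    - [5, 1, 1]
    - [9, 1, 1]
    - [12, 1, 1]
    - [15, 1, 1]
    - [17, 1, 1]
  twist:
    - [0, 0, 0]
    - [0, 0, 0]
    - [0, 0, 0]
    - [0, 0, 0]
    - [0, 0, 0]
  jaw: [0, 0, 0, 0, 0]

```text
time: 11.32
tcp_pos: [0.6154, 0.0764, 0.2223]
orientation: [0.64, 0.768, 0.002, 0.002]
wrist_force: [0.8, 0.1, 0.6]
gripper_width: -0.0
grip_force: 0.0
```

>>> step_arm:
  dp:
    - [4, 1, 0]
    - [7, 2, 0]
    - [10, 3, 0]
    - [14, 4, 0]
    - [17, 4, 0]
  twist:
    - [0, 0, -0.07]
    - [0, 0, -0.14]
    - [0, 0, -0.21]
    - [0, 0, -0.28]
    - [0, 0, -0.35]
  jaw: [0, 0, 0, 0, 0]

```text
time: 11.73
tcp_pos: [0.6166, 0.0928, 0.2221]
orientation: [0.496, 0.868, 0.001, 0.003]
wrist_force: [1.5, -2.3, 1.2]
gripper_width: -0.001
grip_force: 1.1
```

>>> step_arm:
  dp:
    - [3, 2, 0]
    - [7, 3, 0]
    - [10, 4, 0]
    - [13, 5, 0]
    - [17, 5, 0]
  twist:
    - [0, 0, -0.07]
    - [0, 0, -0.14]
    - [0, 0, -0.21]
    - [0, 0, -0.28]
    - [0, 0, -0.35]
  jaw: [0, 0, 0, 0, 0]

```text
time: 12.15
tcp_pos: [0.6125, 0.1099, 0.2221]
orientation: [0.337, 0.941, 0.0, 0.004]
wrist_force: [2.2, -3.3, 1.4]
gripper_width: 0.001
grip_force: 1.3
```

```bash
python3 - <<'E'
from wheel import *
c=env.camera("wrist"); im=c["color"][:,:,::-1].copy()
cv2.imwrite("pics/w8.png",im)
s=pose(); print(s[0],whl(.7),env.get_state()["wrist_force"])
E
```

```text
[0.61211349 0.11064584 0.22212831] (array([0.6116606 , 0.11003768, 0.2215    ]), np.float64(2.4466667632695733)) [ 0.83369457 -1.27185803  0.50176164]
```

View pics/w8.png

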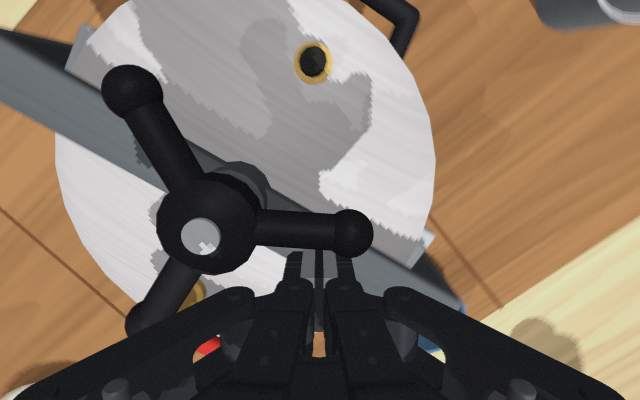

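The fingertip is against the arm near its ball at (350,232), and the wheel turns with about 4 N. I'll continue round.

>>> step_arm:
  dp:
    - [3, 1, 0]
    - [6, 2, 0]
    - [10, 3, 0]
    - [13, 4, 0]
    - [16, 4, 0]
  twist:
    - [0, 0, -0.07]
    - [0, 0, -0.14]
    - [0, 0, -0.21]
    - [0, 0, -0.28]
    - [0, 0, -0.35]
  jaw: [0, 0, 0, 0, 0]

```text
time: 12.62
tcp_pos: [0.6029, 0.1237, 0.2221]
orientation: [0.169, 0.986, 0.0, 0.004]
wrist_force: [3.1, -0.4, 1.2]
gripper_width: -0.0
grip_force: 1.1
```

>>> step_arm:
  dp:
    - [3, 2, 0]
    - [7, 3, 0]
    - [10, 4, 0]
    - [14, 5, 0]
    - [17, 5, 0]
  twist:
    - [0, 0, -0.07]
    - [0, 0, -0.14]
    - [0, 0, -0.21]
    - [0, 0, -0.28]
    - [0, 0, -0.35]
  jaw: [0, 0, 0, 0, 0]

```text
time: 13.03
tcp_pos: [0.5885, 0.1341, 0.2222]
orientation: [-0.005, 1.0, -0.0, 0.004]
wrist_force: [2.9, -1.1, 0.7]
gripper_width: -0.002
grip_force: 1.4
```

>>> step_arm:
  dp:
    - [3, 1, 0]
    - [6, 3, 0]
    - [10, 3, 0]
    - [13, 4, 0]
    - [17, 5, 0]
  twist:
    - [0, 0, -0.07]
    - [0, 0, -0.14]
    - [0, 0, -0.21]
    - [0, 0, -0.28]
    - [0, 0, -0.35]
  jaw: [0, 0, 0, 0, 0]

```text
time: 13.45
tcp_pos: [0.5718, 0.1388, 0.2221]
orientation: [-0.179, 0.984, -0.001, 0.004]
wrist_force: [3.5, -2.5, 0.7]
gripper_width: 0.001
grip_force: 2.0
```

```bash
python3 - <<'E'
from wheel import *
s=pose(); print(s[0],whl(1.75),env.get_state()["wrist_force"],env.get_state()["joints"].round(2))
rows(s,[whl(.07*i) for i in range(26,46)])
E
```

```text
[0.5718116  0.13882888 0.22212197] (array([0.57076104, 0.13841381, 0.2215    ]), np.float64(3.4966667632695736)) [ 3.53803482 -2.52404677  0.65051036] [ 0.24  0.29 -0.12  1.16 -0.   -0.12]
dp [[4, 1, 1], [8, 3, 1], [11, 3, 1], [14, 4, 1], [18, 5, 0]] tw [[0.0, 0.01, -0.06], [0.0, 0.01, -0.13], [0.0, 0.01, -0.2], [0.0, 0.01, -0.27], [0.0, 0.01, -0.34]]
dp [[3, 1, 0], [6, 2, 0], [10, 3, 1], [13, 4, 1], [17, 4, 1]] tw [[0.0, 0.0, -0.07], [0.0, 0.0, -0.14], [0.0, 0.0, -0.21], [0.0, 0.0, -0.28], [0.0, -0.01, -0.35]]
dp [[3, 1, 0], [6, 2, -1], [10, 3, -1], [13, 4, -1], [16, 4, -1]] tw [[0.0, 0.0, -0.07], [0.0, 0.0, -0.14], [0.0, 0.0, -0.21], [0.0, 0.0, -0.28], [0.0, 0.0, -0.35]]
dp [[4, 2, 0], [7, 3, 0], [10, 4, 0], [14, 4, 0], [17, 5, 0]] tw [[-0.01, 0.0, -0.07], [-0.01, 0.0, -0.14], [-0.01, 0.0, -0.21], [-0.01, 0.0, -0.28], [-0.01, 0.0, -0.35]]
```

>>> step_arm:
  dp:
    - [4, 1, 0]
    - [7, 3, 0]
    - [10, 3, 0]
    - [14, 4, 0]
    - [17, 5, 0]
  twist:
    - [0, 0, -0.07]
    - [0, 0, -0.14]
    - [0, 0, -0.21]
    - [0, 0, -0.28]
    - [0, 0, -0.35]
  jaw: [0, 0, 0, 0, 0]

```text
time: 13.87
tcp_pos: [0.5544, 0.1372, 0.2222]
orientation: [-0.348, 0.938, -0.002, 0.004]
wrist_force: [4.7, -3.4, 0.3]
gripper_width: 0.006
grip_force: 2.3
```

>>> step_arm:
  dp:
    - [3, 1, 0]
    - [6, 2, 0]
    - [10, 3, 0]
    - [13, 4, 0]
    - [17, 4, 0]
  twist:
    - [0, 0, -0.07]
    - [0, 0, -0.14]
    - [0, 0, -0.21]
    - [0, 0, -0.28]
    - [0, 0, -0.35]
  jaw: [0, 0, 0, 0, 0]

```text
time: 14.28
tcp_pos: [0.5393, 0.1298, 0.2222]
orientation: [-0.506, 0.863, -0.002, 0.004]
wrist_force: [4.4, 0.6, 0.5]
gripper_width: -0.002
grip_force: 2.1
```

>>> step_arm:
  dp:
    - [3, 1, 0]
    - [6, 2, 0]
    - [10, 3, 0]
    - [13, 4, 0]
    - [16, 4, 0]
  twist:
    - [0, 0, -0.07]
    - [0, 0, -0.14]
    - [0, 0, -0.21]
    - [0, 0, -0.28]
    - [0, 0, -0.35]
  jaw: [0, 0, 0, 0, 0]

```text
time: 14.7
tcp_pos: [0.5278, 0.1181, 0.2222]
orientation: [-0.649, 0.761, -0.003, 0.004]
wrist_force: [3.7, 1.3, 0.2]
gripper_width: -0.001
grip_force: 1.9
```

```bash
python3 - <<'E'
from wheel import *
s=pose(); print(s[0],whl(2.8),env.get_state()["wrist_force"],env.get_state()["joints"].round(2))
rows(s,[whl(2.8+x) for x in (.07,.13,.18,.22,.25)])
E
```

```text
[0.52780161 0.1181438  0.22221883] (array([0.52579648, 0.11705572, 0.2215    ]), np.float64(4.546666763269574)) [3.65865382 1.34794054 0.16190685] [ 0.22  0.2  -0.23  1.13 -0.   -1.19]
dp [[5, 3, 1], [7, 4, 1], [10, 5, 1], [12, 5, 1], [13, 6, 1]] tw [[-0.01, 0.0, -0.06], [-0.01, 0.0, -0.12], [-0.01, 0.0, -0.17], [-0.01, 0.0, -0.21], [-0.01, 0.0, -0.24]]
```

>>> step_arm:
  dp:
    - [4, 2, 0]
    - [7, 3, 0]
    - [10, 4, 0]
    - [12, 5, 0]
    - [14, 5, 0]
  twist:
    - [0, 0, -0.07]
    - [0, 0, -0.13]
    - [0, 0, -0.19]
    - [0, 0, -0.24]
    - [0, 0, -0.28]
  jaw: [0, 0, 0, 0, 0]

```text
time: 15.12
tcp_pos: [0.5206, 0.1054, 0.2221]
orientation: [0.748, -0.664, 0.003, -0.003]
wrist_force: [2.9, 1.7, -0.6]
gripper_width: -0.007
grip_force: 1.8
```

>>> step_arm:
  dp:
    - [0, 0, 0]
    - [-6, 0, 0]
    - [-12, 0, 0]
    - [-16, 0, -25]
    - [-16, 0, -60]
  twist:
    - [0, 0, 0]
    - [0, 0, 0]
    - [0, 0, 0]
    - [0, 0, 0]
    - [0, 0, 0]
  jaw: [0, 0, 0, 0, 0]

```text
time: 15.53
tcp_pos: [0.5137, 0.121, 0.2784]
orientation: [0.748, -0.664, -0.0, 0.002]
wrist_force: [1.0, 0.3, 0.7]
gripper_width: -0.002
grip_force: 0.0
```

>>> step_arm:
  dp:
    - [0, 0, -30]
    - [0, 0, -60]
    - [0, 0, -80]
    - [0, 0, -90]
    - [0, 0, -90]
  twist:
    - [0, 0, 0]
    - [0, 0, 0]
    - [0, 0, 0]
    - [0, 0, 0]
    - [0, 0, 0]
  jaw: [0, 0, 0, 0, 0]

```text
time: 15.95
tcp_pos: [0.5168, 0.1212, 0.3731]
orientation: [0.748, -0.664, 0.003, -0.003]
wrist_force: [0.3, -0.9, -0.3]
gripper_width: -0.001
grip_force: 0.0
```

```bash
python3 - <<'E'
from wheel import *
print(env.get_state()["tcp_pos"])
env.camera("side");c=env.camera("side"); im=c["color"][:,:,::-1].copy()
Q=P.copy(); Q[3]+=3.07; Q[4]=1.55
for k,v in model(Q).items():
    q=proj(c,v)[0]; print(k,np.round(q)); cv2.circle(im,tuple(int(round(t)) for t in q),2,(255,0,255),1)
cv2.imwrite("pics/s9.png",cv2.resize(im[120:320,210:410],None,fx=3,fy=3,interpolation=cv2.INTER_CUBIC))
E
```

```text
[0.51680338 0.12120353 0.37309412]
hub [328. 181.]
b0 [350. 188.]
b1 [320. 176.]
b2 [313. 195.]
piv [326. 179.]
tip [306. 180.]
y+ [381. 196.]
y- [273. 199.]
```

View pics/s9.png

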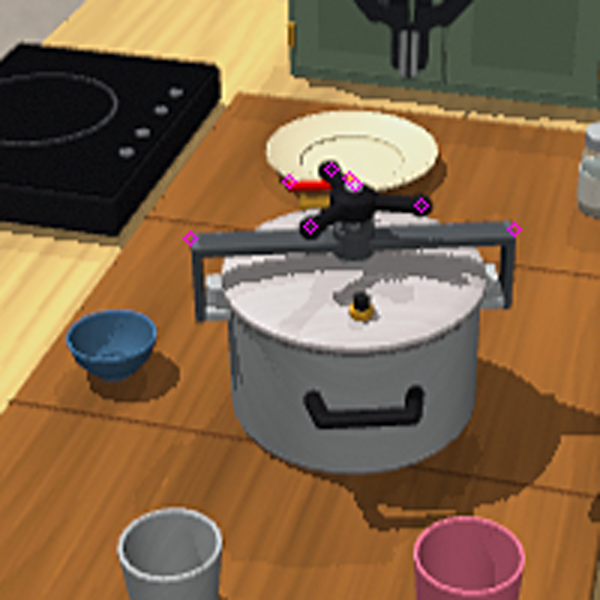

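The balls, lever tip and yoke ends all match the prediction for +3.07 rad of wheel turn with the lever open. The pot hasn't moved and the gripper is clear of everything, so I'll hand it in.

```bash
python3 -c "
from workcell import env
print(env.close_job())"
```

```text
the job is handed in; nothing more can be done
None
```

I handed the job in at about 16 s of robot time: the steam lever lies over its spout, the handwheel was then turned about half a turn anticlockwise (≈3.07 rad by the last picture), and the pot and the things visible in that picture look unmoved; the hand-in gave no verdict.

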